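# Shut the tagged valve in the pipe duct

## Robot

A 7-joint arm with a two-finger parallel gripper is mounted at the origin on the work surface. World frame = base frame: x ahead of the robot, y to its left, z up, the work surface at z = 0. Lengths are in m, angles in rad, forces in N, time in s.
With the tool pointing down it reaches from about 0.35 to 0.9 m from the base axis. Payload 19.9 kg.
Tool frame: the origin (TCP) lies on the centre line of the jaws, within the pads' length; the fingertips stand 22 mm ahead of it and the grasp point (between the pads) lies 3 mm ahead of it; z points along the fingers, y is the line along which they close (so a half turn about z gives the same grasp; the last joint's range is limited). The gripper opens to 85 mm and grips with 20 to 120 N. Pads are 22 mm wide; open, the fingers measure 114 mm over their backs; the gripper's body (76 mm by 85 mm) begins 54 mm behind the grasp point. The pads swing forward as they close: fully open they stand 13 mm farther back than shut.
Start: joints at [-1.286, 0.417, -0.01, 1.614, 0.005, 1.111, -0.053], TCP at [0.2, 0.592, 0.253] pointing down, gripper open.
Joint ranges: [-2.81, 2.81], [-0.39, 2.02], [-1.27, 1.25], [0.06, 2.57], [-1.19, 4.33], [0.19, 2], [-2.82, 2.82]. Speed limits (rad/s): [1.89, 1.89, 2.39, 2.39, 3.01, 3.01, 3.01].

## Interface

Orientations are given as a rotation vector (axis times angle).
In Python, from station import env, viewer, workorder gives the robot as it stands. The module is installed in compiled form; this text tells all that it offers.
- The arm moves only by the tool play_rows, never from a script. Its argument "deltas" is a list of rows, each a list of 2 entries, a list of its own where there are three numbers: the shift along the tool's x, y, z in cm, then the turn about the tool's z in degrees. In form: [[[tx, ty, tz], roll], ...]. A call has 1 to 12 rows; each row is the pose to reach, as a shift and turn from the pose commanded when the call began, along the tool's axes at that moment; what a row does not reach only later rows make up. A row lasts 1/12 s, in which the tool goes at most 41.7 mm and 7.16 degrees, less where a joint would pass 70% of its speed; a pose out of reach is approached as far as the arm can. A call with a gripper value outside its range is refused whole. "fingers" is the closure in counts, from 0 (fully open) to 255 (shut), set as the call begins (left out, the last holds). The fingers move at their own pace and stop on an object; "force" is the grip in N (left out, the last holds). Time passes only in rows, so rows that repeat a pose let the fingers close. It gives the time, the measured TCP pose, the force, the opening and the grip force at its end, in the units of the state.
- env.read_state(): the state, without advancing time (a new reading comes with each control period).
- viewer.grab_frame(name): name is "scene" or "top" or "wrist"; returns a dict with "img" (420x560x3 uint8, red, green, blue), "mtx" (3x3 intrinsics, pixels), "R" (3x3) and "t" (3): a world point X has camera coordinates R X + t. Camera axes: x right, y down, z forward; pixel columns grow to the right and rows downward; lengths in m; the calibration is good to about 2 mm. A picture is of the moment at which its call begins. There is no depth.
- workorder.hand_in(): hands the job in; it is judged then, once.
The state is a dict: "t": time; "qpos": joint angles; "dq": joint speeds; "tau": joint torques, N m; "position": TCP position; "orientation": TCP orientation; "ft_force": force on the tool from outside, world axes, zero at the start; "moment": the same for the moment, N m; "width": finger opening in m; "grasp_force": force on a finger pad.
Only numpy, scipy, OpenCV 4.12 (cv2) and the standard library are available. Lean on these libraries where they do the work, as an engineer would, in place of code of your own. Each camera call takes 0.05 s, during which the arm holds its last target. There are 200 camera calls.

## Task

With the fingertips, push the white cover of the plywood pipe duct along its rails, all the way aside onto the closed half, so that the two valves lie open to view; never lift the cover. Then push the handle of the valve with the round tag disc on its pivot a quarter turn, fully shut across its pipe. Leave the other valve as it is, the cover aside, and the cup, pipe union, tape measure and pencil beside the duct where they are.

Things in the scene. Friction and masses are not known exactly. Their poses are not given: they have to be found in the camera images.
- duct: Fixed plywood pipe duct, 190 (x) x 510 (y) x 70 mm tall. Origin: centre of its underside at table height; x, y along its sides, z up. Under its -y half is an open well with two valves; the +y half is a closed deck. Rails 10 mm tall (to z = 80 mm) run along both long edges (|x| 85 to 95 mm). Copper pipe tails (22 mm thick, z = 30 mm) stick out 50 mm from both long sides of the well half.
- well (a point): Centre of the well's mouth, on the duct's upper face (z = 70 mm; x = 0, y = -116 mm in the duct's frame). The well is 140 mm wide in the duct's x, 224 mm long in y (-228 to -4 mm), its floor 58 mm below this point. Axes as the duct's.
- far_stop (a point): Middle of the inner face of the stop bar across the duct's +y end (y = 240 mm in the duct's frame, bar top at z = 80 mm), against which the cover's leading edge comes when fully aside. A like bar stands at the -y end.
- cover: Loose flat white cover hiding the well, 166 (x) x 235 (y) x 6 mm, 0.25 to 0.5 kg, lying on the duct's upper face (z = 70 mm) between the rails, 2 mm play a side. A push of 1 to 4 N slides it in the duct's +y onto the deck, up to the far stop. Origin: centre of its underside, axes as the duct's; its y in the duct's frame starts at -121 to -106 mm and is +122 mm against the far stop.
- cover_rib (a point): Centre of the wooden rib on the middle of the cover's top, 80 (x) x 16 (y) x 20 mm tall, straight above the cover's origin. The rib stands from z = 76 to 96 mm above the table, this point at 86 mm.
- tagged_handle (a joint): Angle (rad) of the valve handle whose pivot carries the tag, a flat steel disc 36 mm across, 5 mm thick. 0: fully open, pointing along the duct's +x (along its pipe). It turns about the vertical, anticlockwise from above, to a hard stop at 1.571: shut, pointing along the duct's +y, across the pipe. Starts at 0 to 0.25, stays where it is left; friction 0.12 N m.
- tagged_pivot (a point): Point on the tagged handle's axis, half-way up its bar (z = 52 mm). The handle is a steel bar 12 mm wide, 12 mm tall (z 46 to 58 mm above the table), reaching 60 mm from the axis; the tag disc lies on it, to z = 63 mm. The two pivots are at x = -30 mm, y = -165 and -75 mm in the duct's frame; which valve is at which varies. Site x: along the handle to its tip.
- tagged_tip (a point): Middle of the tip end of the tagged handle, 60 mm from its axis, half-way up the bar.
- plain_handle (a joint): Angle of the other valve's handle, the same but without the disc (only a 10 mm nut on its pivot); same meaning of the values. It starts open (0 to 0.25) and must stay as it is.
- plain_pivot (a point): Point on the plain handle's axis, half-way up its bar.
- plain_tip (a point): Middle of the tip end of the plain handle, 60 mm from its axis.
- screw_cup_mid (a point): Bystander, loose: open grey plastic cup, 68 mm across, 60 mm tall; this point is half-way up its axis.
- union_mid (a point): Bystander, loose: brass pipe union standing on end, up to 44 mm across, 50 mm tall; this point is its centre.
- tape_mid (a point): Bystander, loose: black tape measure, 62 x 36 x 60 mm tall; this point is its centre.
- pencil_mid (a point): Bystander, loose: carpenter's pencil lying flat, 165 x 9 x 8 mm; this point is its middle.

How it is judged:
By the outcome, as a careful person would: the job done as asked, in the order asked, and still so for the second after the job is handed in, with the robot touching nothing.
It also fails if it takes over 51 s, if anything falls off the work surface, if the arm or the gripper's body presses on something with over 40 N, if the wrist force passes 120 N, or if a joint passes its speed limit or range.

## Working session

There is one attempt and no reset: what is moved stays moved. The work goes in short steps, Python scripts to look and compute and a tool call to move; the robot and the scene stay as the last step left them, time stands still between calls to the robot, and variables do not carry over. Pictures are saved under pics/ and viewed, at most 10 in all, crops included, and the job is handed in when it is done.

Besides the shell and the picture viewer there is one more tool, called after ">>>" as a command line: name --argument value ..., lists and objects as JSON in quotes. play_rows: Moves the arm, as the interface text tells. Its arguments: {"type":"object","properties":{"deltas":{"type":"array"},"fingers":{"type":"number"},"force":{"type":"number"}},"required":["deltas"]}

```bash
mkdir -p pics; python3 - <<'E'
from station import env,viewer
import cv2,numpy as np
for n in ("top","scene"):
    f=viewer.grab_frame(n); cv2.imwrite(f"pics/{n}0.png",f["img"][:,:,::-1]); np.savez(f"{n}0.npz",**f)
s=env.read_state();print(s)
E
```

```text
{'t': 0.1, 'qpos': array([-1.28650544,  0.41794331, -0.01033469,  1.6141332 ,  0.00468512,
        1.11069047, -0.0530096 ]), 'dq': array([-0.00172363, -0.00059725, -0.00067367, -0.00069903,  0.00016291,
       -0.00083893,  0.00108648]), 'tau': array([ 1.69085513e-03, -8.65813351e+01,  6.80670664e-01, -4.35634625e+01,
        1.92196970e-02,  4.85248805e-03, -1.23400955e-05]), 'position': array([0.19992691, 0.59184587, 0.25269646]), 'orientation': array([-5.09438244e-01, -3.09988501e+00,  1.79582864e-03]), 'ft_force': array([-0.14361325,  0.39551013,  0.89174061]), 'moment': array([-0.01502181,  0.0266414 ,  0.02471781]), 'grasp_force': 0.0, 'width': 0.08547209918522092}
```

View pics/top0.png

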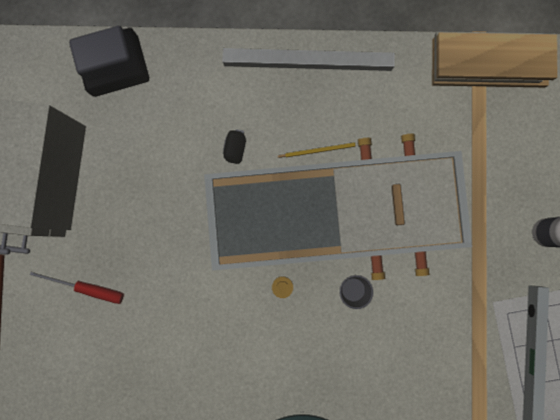

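View pics/scene0.png

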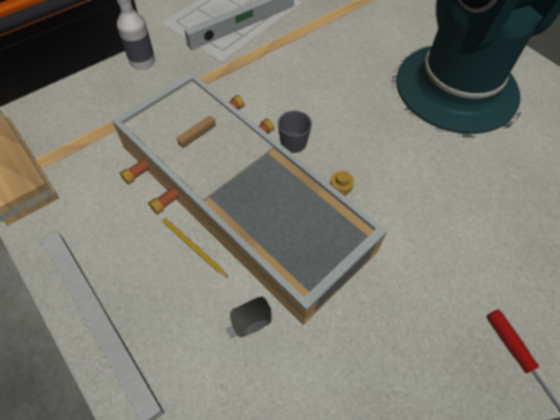

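The top view shows the duct's rim corners near (208,180), (460,153), (465,243) and (218,264), with the closed deck to the left and the cover on the right. The rib is at about (398,204). I'll enlarge this for accuracy.

```bash
python3 - <<'E'
import cv2
i=cv2.imread("pics/top0.png")[130:310,200:480]
cv2.imwrite("pics/topc.png",cv2.resize(i,(784,504),interpolation=cv2.INTER_CUBIC))
E
```

```text
(no output)
```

View pics/topc.png

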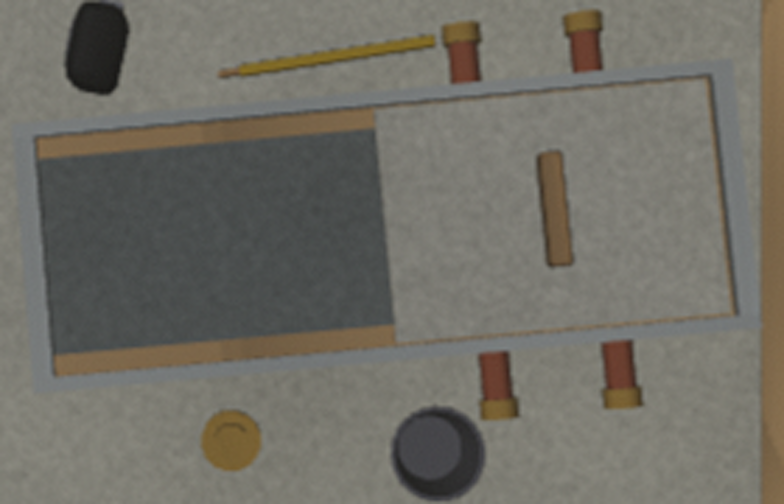

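The enlarged crop shows the outer rim at (14,124), (731,61), (757,328), (38,388), and the inner rim at (35,137), (711,75), (738,315), (54,376). The rib top is centred at (555,208).

```bash
cat >h.py <<'E'
import numpy as np
def ray(f,uv,z):
    d=np.linalg.inv(f["mtx"])@np.array([uv[0],uv[1],1.]); R,t=f["R"],f["t"]
    o=-R.T@t; d=R.T@d; return o+d*(z-o[2])/d[2]
def fit(loc,w):
    a=np.array(loc,float);b=np.array(w)[:,:2]; ac=a.mean(0);bc=b.mean(0)
    H=(a-ac).T@(b-bc); th=np.arctan2(H[0,1]-H[1,0],H[0,0]+H[1,1])
    R=np.array([[np.cos(th),-np.sin(th)],[np.sin(th),np.cos(th)]]);o=bc-R@ac
    return o,th,R,(b-(a@R.T+o))
E
python3 - <<'E'
from h import *
f=dict(np.load("top0.npz"));c=lambda u,v:(200+(u+.5)/2.8-.5,130+(v+.5)/2.8-.5)
P=[(14,124),(731,61),(757,328),(38,388),(35,137),(711,75),(738,315),(54,376)]
L=[(95,255),(95,-255),(-95,-255),(-95,255),(85,240),(85,-240),(-85,-240),(-85,240)]
w=[ray(f,c(*p),.08) for p in P]
o,th,R,r=fit(np.array(L)/1000,w);print(o,th,(r*1000).round(1).tolist())
np.savez("duct.npz",o=o,th=th,R=R)
g=lambda p,z:(ray(f,c(*p),z),(R.T@(ray(f,c(*p),z)[:2]-o)*1000).round(1))
for n,p,z in [("rib",(555,208),.096),("coverL",(384,225),.076),("cup",(438,453),.06),("union",(231,440),.05),("tape",(97,45),.06),("pen1",(220,73),.008),("pen2",(435,41),.008)]: print(n,*g(p,z))
print(f["t"],-f["R"].T@f["t"])
E
```

```text
[ 0.55468378 -0.05673613] 0.10909028427454602 [[-0.8, -1.4], [-1.4, 0.8], [0.2, 3.3], [2.9, -3.3], [-1.4, -0.6], [-0.0, 1.0], [0.6, 0.5], [-0.1, -0.4]]
rib [ 0.56784379 -0.17304599  0.096     ] [   0.4 -117.1]
coverL [ 0.55483454 -0.05699195  0.076     ] [ 0.1 -0.3]
cup [ 0.39497144 -0.09903798  0.06      ] [-163.4  -24.7]
union [0.39995859 0.04776001 0.05      ] [-142.4  120.7]
tape [0.68166721 0.1505767  0.06      ] [148.8 192.3]
pen1 [0.67138955 0.06249696 0.008     ] [129.  105.8]
pen2 [ 0.69894429 -0.09918499  0.008     ] [138.8 -57.9]
[0.0400752  0.56155699 1.1164533 ] [0.4880668  0.03631913 1.15060504]
```

```bash
cat >>h.py <<'E'
from scipy.spatial.transform import Rotation as Ro
def delta(x,y,z,pr=True):
    """duct-frame target (m), tool x = duct +y; -> cm shift in tool axes, roll deg"""
    from station import env
    s=env.read_state();D=np.load("duct.npz");T=Ro.from_rotvec(s["orientation"]).as_matrix()
    w=np.r_[D["o"]+D["R"]@[x,y],z]
    G=np.c_[np.r_[D["R"][:,1],0],np.r_[D["R"][:,0],0],[0,0,-1]]
    rv=Ro.from_matrix(T.T@G).as_rotvec(degrees=True)
    p=D["R"].T@(s["position"][:2]-D["o"])
    print("duct pos",(p*1000).round(1),"z",s["position"][2].round(4),"d cm",(T.T@(w-s["position"])*100).round(2),"roll",rv.round(1),"F",s["ft_force"].round(1),"w",round(s["width"],3),"t",round(s["t"],2))
E
python3 -c "
from h import *
delta(0,-.16,.25)"
```

```text
duct pos [-282.   683.4] z 0.2527 d cm [-61.11 -64.6    0.35] roll [-0.1  0.  65.1] F [-0.1  0.4  0.9] w 0.085 t 0.1
```

>>> play_rows --deltas '[[[-30,-32,0],32],[[-30,-32,0],32],[[-30,-32,0],32],[[-30,-32,0],32],[[-61.1,-64.6,0],65],[[-61.1,-64.6,0],65],[[-61.1,-64.6,0],65],[[-61.1,-64.6,0],65],[[-61.1,-64.6,0],65],[[-61.1,-64.6,0],65],[[-61.1,-64.6,0],65],[[-61.1,-64.6,0],65]]' --fingers 255 --force 60

```text
t: 1.1
position: [0.4091, 0.1358, 0.2534]
orientation: [-2.095, -2.341, -0.001]
ft_force: [1.4, 1.2, 0.2]
width: -0.0001
grasp_force: 0.0
```

```bash
python3 -c "
from h import *
delta(0,-.16,.15)"
```

```text
duct pos [-123.7  207.3] z 0.2534 d cm [-36.75  12.32  10.33] roll [ 0.  -0.   0.1] F [1.4 1.2 0.2] w -0.0 t 1.1
```

>>> play_rows --deltas '[[[-36.75,12.3,0],0],[[-36.75,12.3,0],0],[[-36.75,12.3,0],0],[[-36.75,12.3,0],0],[[-36.75,12.3,0],0],[[-36.75,12.3,0],0],[[-36.75,12.3,0],0],[[-36.75,12.3,0],0],[[-36.75,12.3,5],0],[[-36.75,12.3,10.3],0],[[-36.75,12.3,10.3],0],[[-36.75,12.3,10.3],0]]'

```text
t: 2.1
position: [0.5689, -0.2149, 0.1437]
orientation: [-2.093, -2.333, 0.008]
ft_force: [-1.2, 0.3, -0.3]
width: -0.0001
grasp_force: 0.0
```

```bash
python3 - <<'E'
from h import *
from station import viewer
import cv2
delta(0,-.16,.106)
f=viewer.grab_frame("scene")
cv2.imwrite("pics/s1.png",cv2.resize(f["img"][40:220,60:340,::-1],(784,504)))
E
```

```text
duct pos [  -3.1 -158.7] z 0.1437 d cm [-0.13  0.34  3.77] roll [-0.5 -0.1 -0. ] F [-1.2  0.3 -0.3] w -0.0 t 2.1
```

View pics/s1.png

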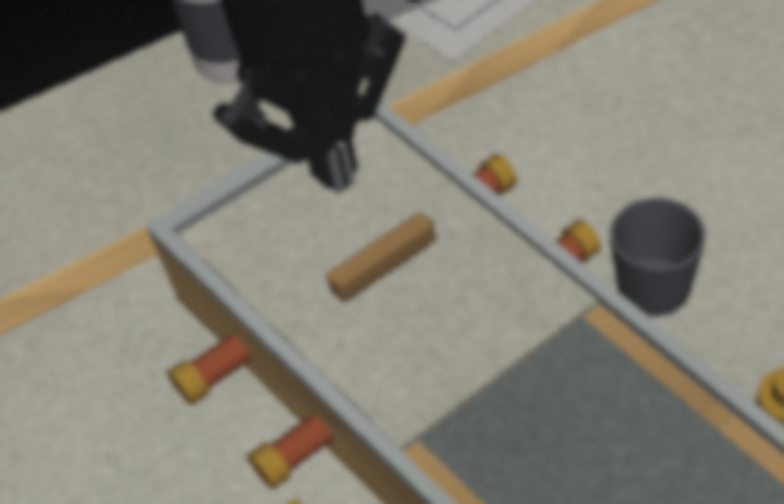

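The fingertips, shut, hang over the cover behind the rib, with the tip bottom at crop (345,188). The rib is still at (380,255).

```bash
python3 - <<'E'
from h import *
f=dict(np.load("scene0.npz"));D=np.load("duct.npz")
delta(0,-.16,.106)
for x,y,z in [(0,-.1587,.1437-a) for a in (.015,.022,.029,.036)]+[(-.04,-.117,.096),(.04,-.117,.096)]:
    w=np.r_[D["o"]+D["R"]@[x,y],z]; q=f["mtx"]@(f["R"]@w+f["t"]); q=q[:2]/q[2]; print(z,((q-[60,40])*2.8).round())
E
```

```text
duct pos [  -2.  -158.3] z 0.1474 d cm [-0.18  0.23  4.13] roll [-0.3 -0.1 -0. ] F [-0.4  0.7 -0.3] w 0.0 t 2.15
0.12869999999999998 [328. 174.]
0.1217 [330. 181.]
0.1147 [332. 189.]
0.10769999999999999 [334. 197.]
0.096 [424. 212.]
0.096 [327. 277.]
```

>>> play_rows --deltas '[[[-0.2,0.2,1],0],[[-0.2,0.2,2],0],[[-0.2,0.2,3],0],[[-0.2,0.2,3.6],0],[[-0.2,0.2,4.1],0],[[-0.2,0.2,4.3],0],[[-0.2,0.2,4.3],0],[[-0.2,0.2,4.3],0]]'

```text
t: 2.82
position: [0.5741, -0.2157, 0.1077]
orientation: [2.095, 2.34, 0.0]
ft_force: [0.4, -0.5, -0.1]
width: -0.0002
grasp_force: 0.0
```

```bash
python3 -c "
from h import *
delta(0,-.02,.104)"
```

```text
duct pos [   2.  -160.1] z 0.1077 d cm [14.01 -0.18  0.36] roll [0.  0.  0.1] F [ 0.4 -0.5 -0.1] w -0.0 t 2.82
```

>>> play_rows --deltas '[[[0.5,-0.2,0.3],0],[[1.2,-0.2,0.3],0],[[1.9,-0.2,0.3],0],[[2.4,-0.2,0.3],0],[[3,-0.2,0.3],0],[[3.8,-0.2,0.3],0],[[4.6,-0.2,0.3],0],[[5.4,-0.2,0.3],0],[[6.2,-0.2,0.3],0],[[7,-0.2,0.3],0],[[7.8,-0.2,0.3],0],[[8.6,-0.2,0.3],0]]'

```text
t: 3.82
position: [0.5624, -0.1297, 0.1045]
orientation: [2.095, 2.34, -0.0]
ft_force: [1.2, -4.4, 1.7]
width: 0.0003
grasp_force: 2.1
```

>>> play_rows --deltas '[[[0.8,0,0],0],[[1.6,0,0],0],[[2.4,0,0],0],[[3.2,0,0],0],[[4,0,0],0],[[4.8,0,0],0],[[5.6,0,0],0],[[6.4,0,0],0],[[7.2,0,0],0],[[8,0,0],0],[[8.8,0,0],0],[[9.6,0,0],0]]'

```text
t: 4.82
position: [0.5517, -0.0344, 0.1044]
orientation: [2.095, 2.34, -0.0]
ft_force: [1.6, -5.9, 3.7]
width: -0.0003
grasp_force: 2.7
```

```bash
python3 - <<'E'
from h import *
from station import viewer
import cv2
delta(0,.103,.104)
f=viewer.grab_frame("scene")
cv2.imwrite("pics/s2.png",cv2.resize(f["img"][40:340,60:460,::-1],(784,588)))
E
```

```text
duct pos [-0.5 22.5] z 0.1044 d cm [8.05 0.06 0.04] roll [0.  0.  0.1] F [ 1.6 -5.9  3.7] w -0.0 t 4.82
```

View pics/s2.png

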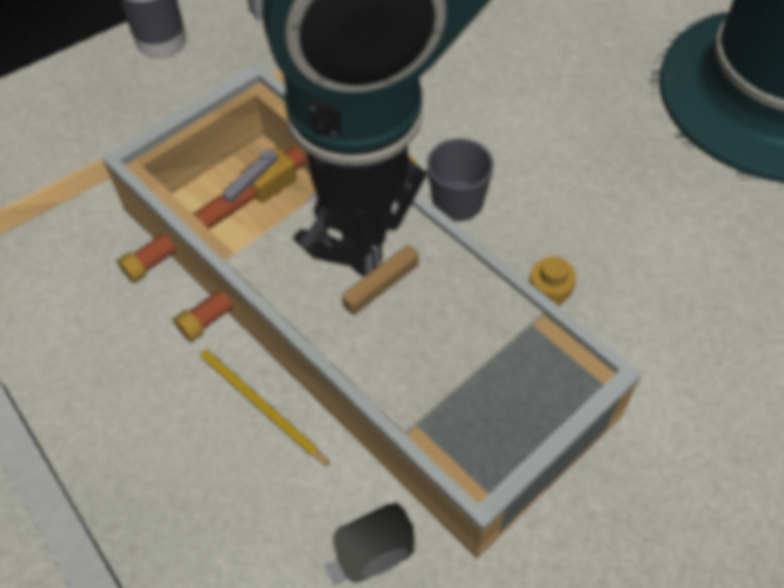

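The cover is sliding flat, with the rib at crop (380,278). The far valve's handle is partly visible at (250,175).

>>> play_rows --deltas '[[[0.8,0,0],0],[[1.6,0,0],0],[[2.4,0,0],0],[[3.2,0,0],0],[[4,0,0],0],[[4.8,0,0],0],[[5.6,0,0],0],[[6.3,0,0],0],[[6.8,0,0],0],[[7.2,0,0],0],[[7.5,0,0],0],[[7.7,0,0],0]]'

```text
t: 5.87
position: [0.5433, 0.0418, 0.1043]
orientation: [-2.095, -2.341, 0.0]
ft_force: [0.0, -3.1, 0.7]
width: -0.0001
grasp_force: 1.8
```

>>> play_rows --deltas '[[[0.1,0,0],0],[[0.2,0,0],0],[[0.3,0,0],0],[[0.4,0,0],0]]'

```text
t: 6.2
position: [0.5429, 0.0454, 0.1043]
orientation: [2.096, 2.34, -0.0]
ft_force: [-0.3, -4.8, 1.7]
width: 0.0001
grasp_force: 1.7
```

```bash
python3 -c "
from h import *
delta(0,.103,.104)"
```

```text
duct pos [ -0.6 102.8] z 0.1043 d cm [0.02 0.06 0.03] roll [-0.   0.   0.1] F [-0.3 -4.8  1.7] w 0.0 t 6.2
```

Not yet at the stop (force is still only sliding friction); creep on.

>>> play_rows --deltas '[[[0.1,0,0],0],[[0.2,0,0],0],[[0.2,0,0],0]]'

```text
t: 6.45
position: [0.5426, 0.0477, 0.1043]
orientation: [-2.095, -2.341, 0.0]
ft_force: [0.6, -1.6, 0.6]
width: 0.0
grasp_force: 0.9
```

>>> play_rows --deltas '[[[0.1,0,0],0],[[0.2,0,0],0],[[0.2,0,0],0]]'

```text
t: 6.7
position: [0.5427, 0.0479, 0.1043]
orientation: [2.096, 2.338, -0.002]
ft_force: [2.3, -12.8, -2.2]
width: -0.0004
grasp_force: 6.1
```

>>> play_rows --deltas '[[[-0.5,0,0],0],[[-1.2,0,0],0],[[-2,0,-0.5],0],[[-2,0,-3],0],[[-2,0,-6],0],[[-2,0,-7],0],[[-2,0,-7],0],[[-2,0,-7],0]]'

```text
t: 7.37
position: [0.5448, 0.0296, 0.1747]
orientation: [2.095, 2.341, 0.002]
ft_force: [0.2, 0.5, -1.9]
width: 0.0002
grasp_force: 0.0
```

```bash
python3 - <<'E'
from h import *
from station import viewer
import cv2
delta(0,-.12,.17)
f=viewer.grab_frame("top");np.savez("top1.npz",**f)
cv2.imwrite("pics/t2.png",cv2.resize(f["img"][130:310,200:480,::-1],(784,504),interpolation=cv2.INTER_CUBIC))
E
```

```text
duct pos [-0.4 86.9] z 0.1747 d cm [-2.069e+01  1.000e-02  4.500e-01] roll [ 0.1 -0.   0.1] F [ 0.2  0.5 -1.9] w 0.0 t 7.37
```

View pics/t2.png

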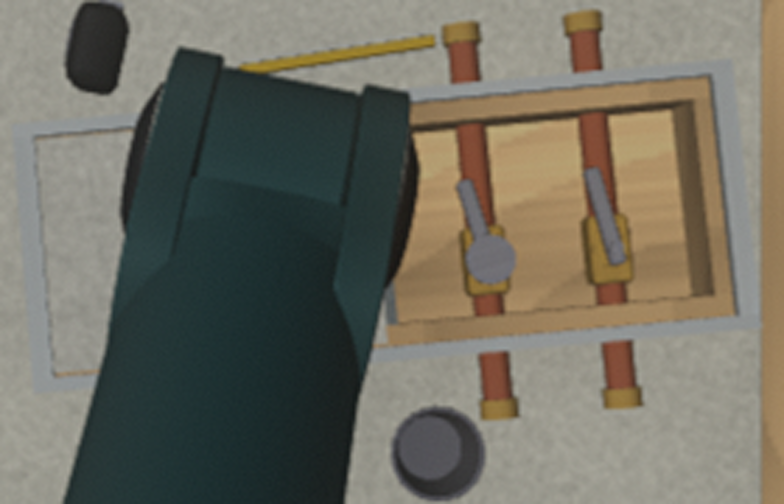

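The tagged valve is the one at y=-75, with its disc at crop (491,259) and tip at (464,183). The plain valve has its pivot near (616,255) and tip at (592,170).

```bash
python3 - <<'E'
from h import *
f=dict(np.load("top1.npz"));D=np.load("duct.npz");c=lambda u,v:(200+(u+.5)/2.8-.5,130+(v+.5)/2.8-.5)
for n,p,z in [("tdisc",(491,259),.063),("ttip",(464,183),.058),("pt",(592,170),.058)]:
    print(n,(D["R"].T@(ray(f,c(*p),z)[:2]-D["o"])*1000).round(1))
E
```

```text
tdisc [-30.  -74.9]
ttip [ 26.1 -61.8]
pt [  27.3 -154. ]
```

>>> play_rows --deltas '[[[-5,1.2,0],0],[[-10,1.2,0],0],[[-15,1.4,0],0],[[-18.5,2,0],0],[[-18.5,2,0],0],[[-18.5,2,0],0],[[-18.5,2,0],0],[[-18.5,2,3],0],[[-18.5,2,5],0],[[-18.5,2,5],0],[[-18.5,2,5],0]]'

```text
t: 8.33
position: [0.5844, -0.151, 0.1236]
orientation: [-2.093, -2.34, 0.002]
ft_force: [0.5, -1.1, 0.6]
width: 0.0
grasp_force: 0.0
```

```bash
python3 - <<'E'
from h import *
delta(.022,-.098,.070)
E
```

```text
duct pos [ 19.3 -96.9] z 0.1236 d cm [-0.11  0.29  5.36] roll [-0.1 -0.   0.1] F [ 0.5 -1.1  0.6] w 0.0 t 8.33
```

>>> play_rows --deltas '[[[-0.1,0.3,1.2],0],[[-0.1,0.3,2.4],0],[[-0.1,0.3,3.4],0],[[-0.1,0.3,4.2],0],[[-0.1,0.3,4.8],0],[[-0.1,0.3,5.2],0],[[-0.1,0.3,5.3],0],[[-0.1,0.3,5.3],0],[[-0.1,0.3,5.3],0]]'

```text
t: 9.08
position: [0.5882, -0.1528, 0.0716]
orientation: [2.095, 2.34, 0.0]
ft_force: [0.6, 0.5, -0.4]
width: 0.0001
grasp_force: 0.0
```

```bash
python3 - <<'E'
from h import *
from station import viewer
import cv2
delta(.022,-.098,.070)
s=np.array([22,-98])
for th in np.r_[.23:1.571:12j]:
    u=np.array([np.cos(th),np.sin(th)]);n=np.array([-u[1],u[0]]);h=11*u[0]+14.5*u[1]
    rc=50-8*(th-.23)/1.34
    q=np.array([-30,-75])+rc*u-(6+h)*n-s
    print(round(th,2),(q[::-1]/10).round(1))
f=viewer.grab_frame("scene")
cv2.imwrite("pics/s3.png",cv2.resize(f["img"][40:220,60:340,::-1],(784,504)))
E
```

```text
duct pos [ 22.9 -99.1] z 0.0716 d cm [ 0.11 -0.09  0.16] roll [0.  0.  0.1] F [ 0.6  0.5 -0.4] w 0.0 t 9.08
0.23 [1.5 0.1]
0.35 [2.  0.2]
0.47 [2.5 0.1]
0.6 [3.1 0.1]
0.72 [ 3.6 -0.1]
0.84 [ 4.1 -0.3]
0.96 [ 4.7 -0.6]
1.08 [ 5.1 -1. ]
1.21 [ 5.6 -1.4]
1.33 [ 6.  -1.9]
1.45 [ 6.3 -2.5]
1.57 [ 6.5 -3.2]
```

View pics/s3.png

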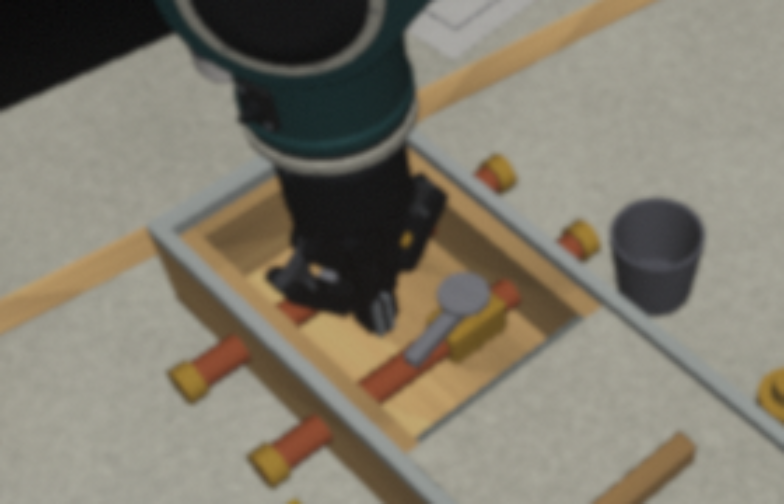

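The tips at crop (380,325) are down beside the tagged handle, whose tip is at (415,358). It is clear to push round the arc.

>>> play_rows --deltas '[[[0.8,0,0.15],0],[[1.6,0,0.15],0],[[2.1,0.1,0.15],0],[[2.6,0,0.15],0],[[3.2,0,0.15],0],[[3.7,-0.2,0.15],0],[[4.2,-0.4,0.15],0],[[4.8,-0.7,0.15],0],[[5.2,-1.1,0.15],0],[[5.7,-1.5,0.15],0],[[6.1,-2,0.15],0],[[6.4,-2.6,0.15],0]]'

```text
t: 10.13
position: [0.5549, -0.0914, 0.07]
orientation: [2.095, 2.341, 0.001]
ft_force: [3.0, -1.9, 1.7]
width: -0.0
grasp_force: 1.7
```

>>> play_rows --deltas '[[[0.1,-0.3,0],0],[[0.2,-0.5,0],0],[[0.2,-0.6,0],0]]'

```text
t: 10.38
position: [0.5488, -0.0903, 0.0699]
orientation: [-2.095, -2.341, -0.001]
ft_force: [2.9, -0.1, 1.5]
width: 0.0002
grasp_force: 1.5
```

```bash
python3 - <<'E'
from h import *
delta(-.0095,-.033,.070)
E
```

```text
duct pos [ -9.5 -32.7] z 0.0699 d cm [-0.03  0.   -0.01] roll [ 0.  -0.   0.1] F [ 2.9 -0.1  1.5] w 0.0 t 10.38
```

>>> play_rows --deltas '[[[0,-0.1,0],0],[[0,-0.2,0],0],[[0,-0.2,0],0]]'

```text
t: 10.63
position: [0.5469, -0.0906, 0.0698]
orientation: [-2.095, -2.341, -0.0]
ft_force: [3.2, 1.8, 2.1]
width: -0.0001
grasp_force: 1.5
```

>>> play_rows --deltas '[[[0,-0.1,0],0],[[0,-0.2,0],0],[[0,-0.2,0],0]]'

```text
t: 10.88
position: [0.546, -0.0907, 0.07]
orientation: [2.094, 2.34, 0.002]
ft_force: [8.2, 3.8, -2.8]
width: -0.0
grasp_force: 3.8
```

```bash
python3 - <<'E'
from h import *
delta(-.0095,-.033,.070)
E
```

```text
duct pos [-12.4 -32.8] z 0.07 d cm [-0.02  0.29  0.  ] roll [0.1 0.  0.1] F [ 8.2  3.8 -2.8] w -0.0 t 10.88
```

>>> play_rows --deltas '[[[0,-0.1,0],0],[[0,-0.15,0],0],[[0,-0.15,0],0]]'

```text
t: 11.13
position: [0.5455, -0.0907, 0.0703]
orientation: [2.092, 2.339, 0.004]
ft_force: [14.5, 3.0, -5.3]
width: -0.0004
grasp_force: 6.2
```

>>> play_rows --deltas '[[[0,0.6,0],0],[[0,1.2,0],0],[[0,1.5,0],0],[[0,1.5,-1],0],[[0,1.5,-4],0],[[0,1.5,-8],0],[[0,1.5,-12],0],[[0,1.5,-15],0],[[0,1.5,-15],0],[[0,1.5,-15],0]]'

```text
t: 11.97
position: [0.5587, -0.0898, 0.2218]
orientation: [2.094, 2.339, 0.003]
ft_force: [-1.0, 0.3, -0.6]
width: 0.0
grasp_force: 0.0
```

>>> play_rows --deltas '[[[4,0,0],0],[[8,0,0],0],[[12,0,0],0],[[16,0,0],0],[[20,0,0],0],[[24,0,0],0],[[24,0,0],0],[[24,0,0],0],[[24,0,0],0]]'

```text
t: 12.72
position: [0.5314, 0.1484, 0.2191]
orientation: [-2.095, -2.34, 0.003]
ft_force: [0.3, -0.7, -0.3]
width: -0.0002
grasp_force: 0.0
```

```bash
python3 - <<'E'
from h import *
from station import viewer
import cv2
f=viewer.grab_frame("top");s=viewer.grab_frame("scene")
D=np.load("duct.npz")
a=cv2.resize(f["img"][130:310,200:480],(784,504),interpolation=cv2.INTER_CUBIC)[:,:,::-1]
b=s["img"][::,:,::-1]
o=np.zeros((600,800,3),np.uint8); o[:300,:467]=cv2.resize(a,(467,300)); o[300:,:400]=cv2.resize(b,(400,300)); 
o[300:,400:]=cv2.resize(a[50:350,384:784],(400,300))
cv2.imwrite("pics/end.png",o)
E
```

```text
(no output)
```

View pics/end.png

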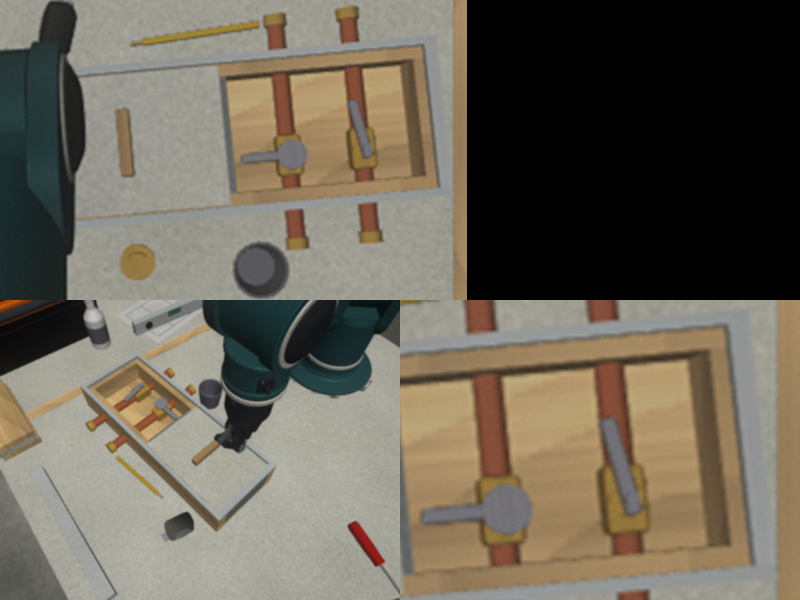

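The final picture shows the tagged handle across its pipe, parallel to the duct (lower right, pivot (507,509), tip (427,517)). The plain handle is unchanged, and the cover lies aside with its rib at (125,142). The bystanders have not moved.

```bash
python3 - <<'E'
from h import *
from station import workorder
f=dict(np.load("top0.npz"));D=np.load("duct.npz")
c=lambda u,v:(200+u*1.679/2.8,130+v*1.679/2.8)
print((D["R"].T@(ray(f,c(125,142),.096)[:2]-D["o"])*1000).round(1))
print(workorder.hand_in())
E
```

```text
[ -0.3 121.8]
the job is handed in; nothing more can be done
None
```

The job is handed in at about 13 s: the cover is pushed along its rails to the far stop (about y = 122 mm), the tagged valve's handle is shut against its hard stop, and in the final picture the plain valve, cup, union, tape measure and pencil look unmoved.

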